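# Put the washed chopping boards back against the splash guard

### The job

Take the two chopping boards out of the drying rack and lean them side by side against the front of the green splash guard, one each side of the spice jar (the wide wooden one needs the roomier side): bottom edge on the worktop, a few centimetres out, tilted back 15 to 20 degrees on the guard's top rail. Set them square to the guard and within its ends, clear of each other and the jar, and let go. Leave the jar, salt shaker, mug and pepper mill where they stand.

Things in the scene. Friction and masses are not known exactly. Their poses are not given: they have to be found in the camera images.
- wood_board: Brown wooden chopping board, 220 mm tall (its z), 150 mm wide (y), 14 mm thick (x), about 0.4 kg. Origin at the middle of its bottom edge; z runs up the board in its plane, x is square to its faces, pointing to the side it leans on. It stands in either place of the rack, leaning back 30 degrees.
- white_board: White plastic chopping board, 190 mm tall (its z), 120 mm wide (y), 14 mm thick (x), about 0.32 kg. Origin and axes as for the wooden board. It stands in the other place of the rack, leaning back 30 degrees.
- rack: Drying rack, light wood and steel wire, fixed. Origin on the worktop; boards' tops lean to its +x, roughly to the robot's left. Two places, board origins at its x = -143 and -56 mm, 23.5 mm up, 75 mm apart square to the boards. The foot sits on a ledge behind a 9 mm lip, the back on wires reaching 129 mm up the board; above that both faces are free. Lift a board out along its own plane.
- guard: Green freestanding splash guard, 440 mm long (its y), fixed. Origin on the worktop at the front face of the sheet, midway along. Its -x side is the front, facing roughly to the robot, where the boards go; their tops lean to its +x. A 12 mm steel rail on top along y, axis 4 mm behind the front face and 115 mm up. Its feet lie behind it.
- spice_jar: Glass spice jar with dark lid, 41 mm diameter, 105 mm tall, loose, standing 45 mm in front of the guard up to 50 mm left or right of the guard's middle. Origin at the centre of its underside. Must stay.
- mug: White mug with green dots, 78 mm wide, 114 mm with its handle, 93 mm tall, loose, standing behind the guard. Origin about at the middle of its underside, handle to its -y. Must stay.
- pepper_mill: Turned walnut pepper mill, 55 mm diameter, 172 mm tall, loose, behind rack and guard. Origin at the centre of its underside. Must stay.
- salt: Salt shaker with grey top, 44 mm diameter, 90 mm tall, loose, on the robot's side between rack and guard. Origin at the centre of its underside. Must stay.
Things that resemble listed ones, but are neither listed nor needed, are in the scene too. Leave any blue look-alike of the spice_jar alone.

How it is judged:
By the outcome, as a careful person would: the job done as asked, in the order asked, and still so for the second after the job is handed in, with the robot touching nothing.
It also fails if it takes over 58 s, if anything falls off the work surface, if the arm or the gripper's body presses on something with over 40 N, if the wrist force passes 120 N, or if a joint passes its speed limit or range.

### The arm

A 6-joint arm with a two-finger parallel gripper is mounted at the origin on a cart in front of the work surface, level with it; the furniture and walls round the work are solid. World frame = base frame: x ahead of the robot, y to its left, z up, the work surface at z = 0. Lengths are in m, angles in degrees, forces in N, time in s.
With the tool pointing down it reaches from about 0.3 to 0.85 m from the base axis. Payload 4.2 kg.
Tool frame: the origin (TCP) lies between the finger pads; the fingertips stand 11 mm ahead of it and the grasp point (between the pads) lies 8 mm behind it; z points along the fingers, y is the line along which they close (so a half turn about z gives the same grasp; the last joint's range is limited). The gripper opens to 91 mm and grips with 3 to 60 N. Pads are 32 mm wide; open, the fingers measure 118 mm over their backs; the gripper's body (76 mm by 178 mm) begins 60 mm behind the grasp point.
Start: joints at [-65.489, 18.312, 89.639, -0, 72.044, -1.146], TCP at [0.249, -0.518, 0.225] pointing down, gripper open.
Joint ranges: [-177.97, 177.97], [-48.28, 115.42], [12.27, 149.76], [-77.06, 257.06], [2.81, 150.46], [-146.56, 146.56]. Speed limits (degrees/s): [147.25, 147.25, 180, 180, 180, 180].

### API

Orientations are given as [roll, pitch, yaw] about the fixed x, y, z axes, in that order (R = Rz(yaw) Ry(pitch) Rx(roll)).
In Python, from station import arm gives the robot as it stands.
- The arm moves only by the shell command python3 -m creep 'ROWS' [FORCE]. ROWS is a JSON object of lists of equal length, an entry for each row: "gripper": the closure, from -1 (fully open) to 1 (shut); "slide": the shift along the world's x, y, z in units of 75 cm (1.0 is 75 cm), a list of three; "turn": the turn about the world's z in units of 2 rad (1.0 is 2 rad). A call has 1 to 5 rows; each row shifts and turns the commanded pose from where the row before left it; what a row does not reach is not made up. A row lasts 1/12 s, in which the tool goes at most 41.7 mm and 7.16 degrees, less where a joint would pass 70% of its speed; a pose out of reach is approached as far as the arm can. A call with a number of a shift or a turn outside -1 to 1 is refused whole. A call with a gripper value outside its range is refused whole. The fingers move at their own pace and stop on an object; FORCE is the grip in N (left out, the last holds). Time passes only in rows, so rows that do not move let the fingers close. It gives the time, the measured TCP pose, the force, the opening and the grip force at its end, in the units of the state.
- arm.read_state(): the state, without advancing time (a new reading comes with each control period).
- arm.get_image(name): name is "side" or "top" or "wrist"; returns a dict with "color" (420x560x3 uint8, red, green, blue), "K" (3x3 intrinsics, pixels), "pose" (4x4, takes a point from camera to world coordinates); the wrist camera has in their place "mount" (4x4, takes a point from camera to tool coordinates, whose origin is the TCP and whose axes are the flange's). Camera axes: x right, y down, z forward; pixel columns grow to the right and rows downward; lengths in m; the calibration is good to about 2 mm. The wrist camera is an equidistant fisheye: a pixel r from the principal point sees the ray r / f radians off the axis. A picture is of the moment at which its call begins: read the wrist's pose just before it. There is no depth.
- arm.finish_job(): hands the job in; it is judged then, once.
Trained networks look in a picture, given as the dict that the camera call returned (one of the last four; its "shot" number tells which), for a name from the list of things; names that differ only in an ending like _2 or _b are one class to them, and where a whole thing is asked for, a point or a joint stands for the part that bears it (a point fixed in the world has none). Each returns a list of dicts, best first, with "score" (0 to 1); they miss things now and then, are a little off and sometimes report something else, mostly with a low value. They report only what shows in the picture. A call takes as long as a camera call. They do not tell look-alikes from the thing itself.
- arm.trace(label, picture): "region" (420x560 bool, what is visible of it).
- arm.mark_of(label, picture): "point" ([x, y, z] in m, in world coordinates, good to about 4 mm: a listed point, or the origin of a listed thing).
The state is a dict: "t": time; "q": joint angles; "qvel": joint speeds; "joint_torque": joint torques, N m; "tool_pos": TCP position; "tool_rot": TCP orientation; "ft_force": force on the tool from outside, world axes, zero at the start; "moment": the same for the moment, N m; "gripper_width": finger opening in m; "finger_force": force on a finger pad.
Only numpy, scipy, OpenCV 4.12 (cv2) and the standard library are available. Lean on these libraries where they do the work, as an engineer would, in place of code of your own. Each camera call takes 0.05 s, during which the arm holds its last target. There are 200 camera calls.

## Working session

There is one attempt and no reset: what is moved stays moved. The work goes in short steps, Python scripts to look and compute and a shell command to move; the robot and the scene stay as the last step left them, time stands still between calls to the robot, and variables do not carry over. Pictures are saved under pics/ and viewed, at most 10 in all, crops included, and the job is handed in when it is done.

```bash
ls; mkdir -p pics; cat > h.py <<'E'
import numpy as np, cv2
from station import arm
L=["wood_board","white_board","rack","guard","spice_jar","mug","pepper_mill","salt"]
def proj(im,P):
    T=np.linalg.inv(im["pose"]);c=T[:3,:3]@np.array(P)+T[:3,3];u=im["K"]@c;return u[:2]/u[2]
def ray(im,uv):
    d=im["pose"][:3,:3]@np.linalg.inv(im["K"])@np.array([*uv,1.]);return im["pose"][:3,3],d/np.linalg.norm(d)
E
python3 - <<'E'
from h import *
for n in ("top","side"):
    im=arm.get_image(n);cv2.imwrite(f"pics/{n}0.png",im["color"][...,::-1])
    print(n,im["pose"].round(3).tolist(),im["K"].round(1).tolist())
    for l in L:
        print(l,[(round(r["score"],2),np.round(r["point"],4).tolist(),proj(im,r["point"]).round().tolist()) for r in arm.mark_of(l,im)])
E
```

```text
pics
top [[-0.011, -0.981, 0.192, 0.38], [-0.999, 0.017, 0.032, -0.131], [-0.035, -0.191, -0.981, 1.017], [0.0, 0.0, 0.0, 1.0]] [[396.6, 0.0, 271.3], [0.0, 396.6, 215.2], [0.0, 0.0, 1.0]]
wood_board [(0.87, [0.5234, -0.3028, 0.0227], [352.0, 234.0])]
white_board [(0.75, [0.4952, -0.3851, 0.0264], [387.0, 244.0])]
rack []
guard [(0.58, [0.5909, 0.1314, -0.0003], [184.0, 212.0])]
spice_jar [(0.68, [0.5498, 0.1665, -0.0034], [171.0, 228.0]), (0.58, [0.457, 0.1671, 0.0028], [169.0, 263.0])]
mug [(0.9, [0.7631, 0.1108, 0.0022], [194.0, 150.0]), (0.73, [0.4175, -0.1162, 0.0001], [279.0, 277.0])]
pepper_mill [(0.58, [0.723, -0.1751, -0.0014], [299.0, 162.0])]
salt [(0.6, [0.4168, -0.1187, 0.0009], [280.0, 278.0])]
side [[-0.903, -0.178, 0.39, 0.246], [-0.429, 0.392, -0.814, 0.588], [-0.008, -0.902, -0.431, 0.44], [0.0, 0.0, 0.0, 1.0]] [[421.8, 0.0, 276.3], [0.0, 421.8, 208.9], [0.0, 0.0, 1.0]]
wood_board [(0.6, [0.5181, -0.3023, 0.0187], [334.0, 202.0])]
white_board [(0.61, [0.4969, -0.3892, 0.0213], [353.0, 189.0])]
rack [(0.9, [0.5277, -0.2457, 0.002], [322.0, 217.0])]
guard [(0.97, [0.5922, 0.1303, -0.0028], [208.0, 305.0])]
spice_jar [(0.65, [0.4555, 0.1704, 0.0018], [272.0, 343.0])]
mug [(0.73, [0.722, -0.1746, -0.0022], [234.0, 215.0]), (0.59, [0.7611, 0.1064, 0.002], [139.0, 271.0])]
pepper_mill [(0.58, [0.7206, -0.1766, 0.0013], [235.0, 214.0])]
salt [(0.74, [0.4181, -0.1153, -0.0016], [352.0, 256.0]), (0.37, [0.7219, -0.1785, 0.0023], [235.0, 213.0])]
```

View pics/top0.png

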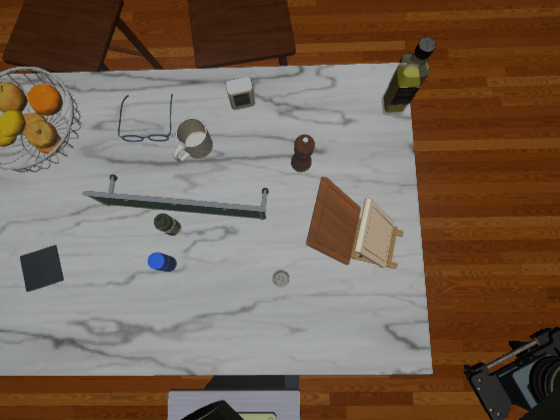

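View pics/side0.png

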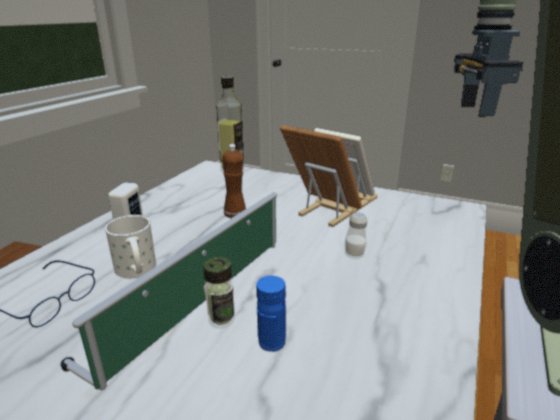

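```bash
cat > fit.py <<'E'
from h import *
from scipy.optimize import minimize
from itertools import product
def boxpts(lo,hi): return np.array(list(product(*zip(lo,hi))))
def place(pts,p,lean=0,z=0):
    a=np.radians(lean);t=np.radians(p[2])
    Ry=np.array([[np.cos(a),0,np.sin(a)],[0,1,0],[-np.sin(a),0,np.cos(a)]])
    Rz=np.array([[np.cos(t),-np.sin(t),0],[np.sin(t),np.cos(t),0],[0,0,1]])
    return pts@(Rz@Ry).T+[p[0],p[1],z]
def hull(im,W,s=4):
    T=np.linalg.inv(im["pose"]);c=W@T[:3,:3].T+T[:3,3];u=c@im["K"].T;u=u[:,:2]/u[:,2:]
    m=np.zeros((420*s,560*s),np.uint8)
    cv2.fillConvexPoly(m,cv2.convexHull(np.round((u+.5)*s-.5).astype(np.int32)),255)
    return cv2.resize(m,(560,420),interpolation=cv2.INTER_AREA)/255.
def fit(views,pts,p0,lean=0,z=0,wout=1.,win=1.):
    def cost(p):
        c=0
        for im,reg in views:
            h=hull(im,place(pts,p,lean,z)) ;c+=(win*(h*(1-reg)).sum()+wout*((1-h)*reg).sum())/reg.sum()
        return c
    p0=np.array(p0,float)
    S=np.vstack([p0,p0+[.01,0,0],p0+[0,.01,0],p0+[0,0,4]])
    r=minimize(cost,p0,method="Nelder-Mead",options=dict(initial_simplex=S,xatol=1e-4,fatol=1e-5,maxiter=200))
    return r.x,r.fun
WOOD=boxpts((-.007,-.075,0),(.007,.075,.22));WHITE=boxpts((-.007,-.06,0),(.007,.06,.19))
GUARD=boxpts((0,-.22,0),(.008,.22,.119))
def look(names=("top","side")): return [arm.get_image(n) for n in names]
def reg(im,l):
    r=arm.trace(l,im); return r[0]["region"].astype(float) if r else None
E
python3 - <<'E'
from fit import *
ims=look()
for l,pts,p0,lean,z,wo,wi in [("wood_board",WOOD,(.521,-.3025,73.5),30,.0235,1,1),("white_board",WHITE,(.496,-.387,73.5),30,.0235,1,.3),("guard",GUARD,(.5915,.131,-6),0,0,.6,.6)]:
    v=[(im,reg(im,l)) for im in ims]; v=[x for x in v if x[1] is not None]
    print(l,[int(x[1].sum()) for x in v])
    if len(v)>1: print("both",fit(v,pts,p0,lean,z,wo,wi))
    for x in v: print(fit([x],pts,p0,lean,z,wo,wi))
for im in ims:
    rs=arm.trace("spice_jar",im)
    for r in rs:
        g=r["region"];ys,xs=np.nonzero(g);print("jar",r["score"],xs.min(),xs.max(),ys.min(),ys.max(),im["color"][g].mean(0).round())
s=arm.read_state();print(s["tool_rot"],s["tool_pos"],s["gripper_width"])
im=arm.get_image("side");cv2.imwrite("pics/crop.png",cv2.resize(im["color"][120:380,60:400,::-1],(784,600),interpolation=cv2.INTER_CUBIC))
E
```

```text
wood_board [3079]
(array([ 0.51968018, -0.30312715, 75.94704881]), np.float64(0.04814906800654656))
white_board [1794, 1052]
both (array([ 0.49523312, -0.38795493, 74.29997165]), np.float64(0.49803137623934446))
(array([ 0.49588163, -0.38781851, 75.72624723]), np.float64(0.022552298511377793))
(array([ 0.44769499, -0.38811648, 47.31641029]), np.float64(0.3143413106687542))
guard [2410, 13046]
both (array([ 0.59257208,  0.12943113, -6.12346302]), np.float64(0.2156234961541802))
(array([ 0.59208796,  0.13186676, -6.26326596]), np.float64(0.08956602391994141))
(array([ 0.59747775,  0.12123197, -5.46857317]), np.float64(0.10276415579262518))
jar 0.94 148 176 253 271 [ 44.  72. 132.]
jar 0.75 154 181 214 236 [66. 68. 58.]
jar 0.83 203 234 257 328 [81. 85. 71.]
jar 0.56 256 287 274 351 [ 42.  78. 134.]
[1.79994254e+02 1.63398322e-03 2.56579418e+01] [ 0.24896619 -0.51830216  0.22498744] 0.09117847269223679
```

View pics/crop.png

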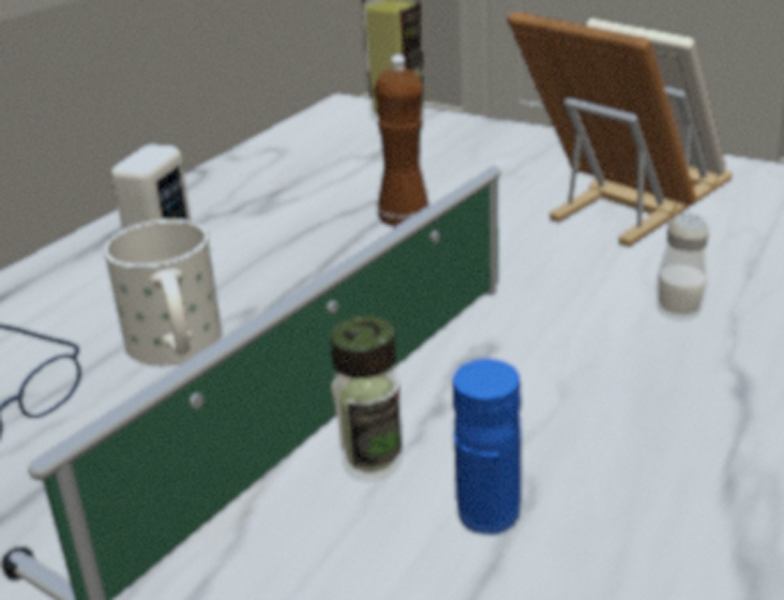

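```bash

python3 -m creep '{"gripper":[-1,-1,-1,-1,-1],"slide":[[0.02,0.02,0.01],[0.02,0.02,0.01],[0.02,0.02,0.01],[0.02,0.02,0.01],[0.02,0.02,0.01]],"turn":[0.061,0.061,0.061,0.061,0.061]}'
python3 -m creep '{"gripper":[-1,-1,-1,-1,-1],"slide":[[0.02,0.02,0.01],[0.02,0.02,0.01],[0.02,0.02,0.01],[0.02,0.02,0.01],[0.02,0.02,0.01]],"turn":[0.061,0.061,0.061,0.061,0.061]}'
python3 -m creep '{"gripper":[-1,-1,-1,-1,-1],"slide":[[0.02,0.02,0],[0.02,0.02,0],[0.02,0.02,0],[0.02,0.02,0],[0.02,0.02,0]],"turn":[0.061,0.061,0.061,0.061,0.061]}'
python3 -m creep '{"gripper":[-1,-1,-1,-1,-1],"slide":[[0.02,0.02,0],[0.02,0.02,0],[0.02,0.02,0],[0.02,0.02,0],[0.02,0.02,0]],"turn":[0.061,0.061,0.061,0.061,0.061]}'
python3 -m creep '{"gripper":[-1,-1],"slide":[[0,0,0],[0,0,0]],"turn":[0,0]}'
```

```text
t: 1.87
tool_pos: [0.3245, -0.4426, 0.2629]
tool_rot: [180.0, -0.0, 60.9]
ft_force: [-0.2, -0.9, 0.2]
gripper_width: 0.0912
finger_force: 0.0
t: 2.28
tool_pos: [0.3996, -0.3675, 0.3004]
tool_rot: [180.0, 0.0, 95.9]
ft_force: [0.6, 0.1, 0.2]
gripper_width: 0.0911
finger_force: 0.0
t: 2.7
tool_pos: [0.4746, -0.2925, 0.3]
tool_rot: [180.0, 0.0, 130.8]
ft_force: [0.0, 0.3, 1.1]
gripper_width: 0.0915
finger_force: 0.0
t: 3.12
tool_pos: [0.5496, -0.2175, 0.3]
tool_rot: [180.0, 0.0, 165.8]
ft_force: [0.4, 0.3, 0.2]
gripper_width: 0.0914
finger_force: 0.0
t: 3.28
tool_pos: [0.5492, -0.2178, 0.2997]
tool_rot: [-180.0, -0.0, 165.5]
ft_force: [-0.2, -0.4, -0.4]
gripper_width: 0.0913
finger_force: 0.0
```

```bash

python3 -m creep '{"gripper":[-1,-1,-1,-1,-1],"slide":[[-0.006,0.012,0],[0,0,-0.05],[0,0,-0.05],[0,0,-0.035],[0,0,-0.02]],"turn":[0,0,0,0,0]}'
python3 -m creep '{"gripper":[1,1,1,1,1],"slide":[[0,0,0],[0,0,0],[0,0,0],[0,0,0],[0,0,0]],"turn":[0,0,0,0,0]}' 20
python3 -m creep '{"gripper":[1,1,1,1,1],"slide":[[0,0,0],[0,0,0],[0,0,0],[0,0,0],[0,0,0]],"turn":[0,0,0,0,0]}' 20
python3 - <<'E'
from h import *
im=arm.get_image("side");cv2.imwrite("pics/g1.png",cv2.resize(im["color"][20:300,200:480,::-1],(600,600)))
E
```

```text
t: 3.7
tool_pos: [0.5413, -0.2089, 0.1805]
tool_rot: [180.0, -0.3, 165.3]
ft_force: [-0.6, -0.1, 0.1]
gripper_width: 0.0913
finger_force: 0.0
t: 4.12
tool_pos: [0.5451, -0.2097, 0.1854]
tool_rot: [-180.0, 0.2, 165.4]
ft_force: [-0.4, -0.8, -0.5]
gripper_width: 0.0607
finger_force: 0.0
t: 4.53
tool_pos: [0.5447, -0.2096, 0.1845]
tool_rot: [-179.9, 0.1, 165.5]
ft_force: [-1.8, -0.5, 4.1]
gripper_width: 0.036
finger_force: 17.9
```

View pics/g1.png

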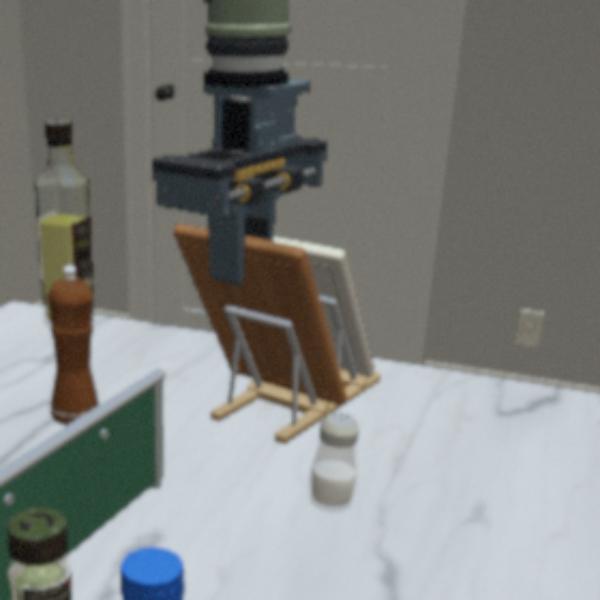

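```bash

python3 -m creep '{"gripper":[1,1,1,1,1],"slide":[[0.001,0.003,0.006],[0.002,0.008,0.014],[0.003,0.01,0.018],[0.003,0.012,0.022],[0.003,0.012,0.022]],"turn":[0,0,0,0,0]}' 20
python3 -m creep '{"gripper":[1,1,1,1,1],"slide":[[0.003,0.012,0.022],[0.003,0.012,0.022],[0.003,0.012,0.022],[0.003,0.012,0.022],[0.003,0.012,0.022]],"turn":[0,0,0,0,0]}' 20
python3 - <<'E'
from h import *
im=arm.get_image("side");cv2.imwrite("pics/g2.png",cv2.resize(im["color"][0:280,180:460,::-1],(500,500)))
E
```

```text
t: 5.0
tool_pos: [0.5523, -0.1769, 0.2445]
tool_rot: [-179.8, -0.2, 165.4]
ft_force: [-1.9, -5.1, -3.8]
gripper_width: 0.0354
finger_force: 17.6
t: 5.42
tool_pos: [0.5646, -0.1298, 0.3282]
tool_rot: [179.9, -0.1, 165.4]
ft_force: [0.1, -0.2, 0.5]
gripper_width: 0.017
finger_force: 0.0
```

View pics/g2.png

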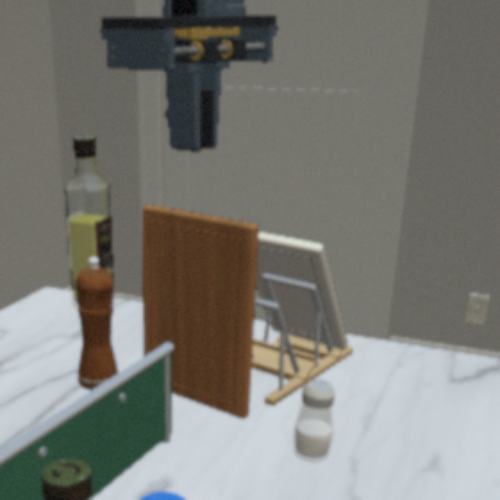

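```bash
python3 - <<'E'
from fit import *
a,b=arm.get_image("side"),arm.get_image("top")
cv2.imwrite("pics/g3.png",np.hstack([cv2.resize(a["color"][60:300,180:420,::-1],(400,400)),cv2.resize(b["color"][100:340,200:440,::-1],(400,400))]))
from scipy.optimize import minimize
v=[(im,reg(im,"wood_board")) for im in (a,b)]; v=[x for x in v if x[1] is not None]
print(len(v))
def cost(p):
    return sum((np.abs(hull(im,place(WOOD,p[:3],p[3],p[4]))-r)).sum()/r.sum() for im,r in v)
best=None
for lean in (-10,0,15,25):
    p0=np.array([.56,-.18,75.5,lean,.02]);S=np.vstack([p0]+[p0+d for d in np.diag([.02,.02,6,8,.03])])
    r=minimize(cost,p0,method="Nelder-Mead",options=dict(initial_simplex=S,maxiter=400,xatol=1e-4,fatol=1e-4))
    print(r.x.round(3),round(r.fun,3))
E
```

```text
2
[ 5.6400e-01 -1.1600e-01  6.7777e+01 -2.0380e+00  1.0000e-03] 1.125
[ 5.9100e-01 -1.7800e-01  7.7962e+01 -1.1000e-02 -2.1000e-02] 2.181
[ 5.6500e-01 -1.1900e-01  7.2732e+01 -6.1700e-01  4.0000e-03] 1.012
[ 5.6600e-01 -1.1900e-01  7.8019e+01  2.9400e-01  7.0000e-03] 1.025
```

View pics/g3.png

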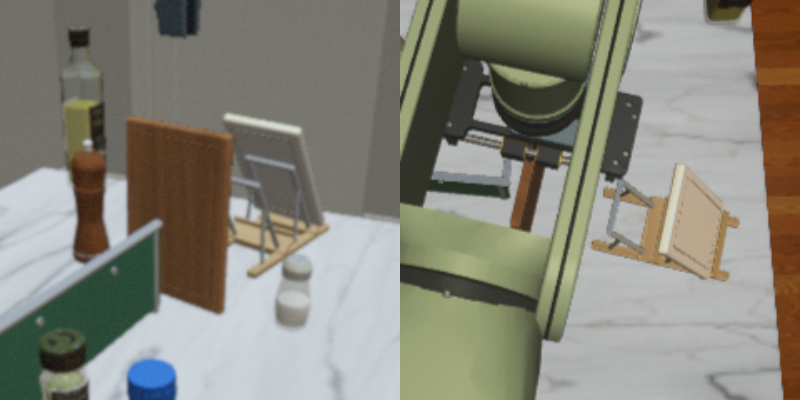

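```bash

python3 -m creep '{"gripper":[-1,-1,-1,-1,-1],"slide":[[0,0.014,-0.02],[0,0,-0.03],[0,0,-0.03],[0,0,-0.045],[0,0,-0.045]],"turn":[0,0,0,0,0]}' 40
python3 - <<'E'
from fit import *
a,b=arm.get_image("side"),arm.get_image("wrist")
cv2.imwrite("pics/g4.png",np.hstack([cv2.resize(a["color"][60:300,180:420,::-1],(400,400)),cv2.resize(b["color"][:,70:490,::-1],(400,400))]))
from scipy.optimize import minimize
v=[(a,reg(a,"wood_board"))]
def cost(p):
    return sum((np.maximum(hull(im,place(WOOD,p[:3],p[3],0))-r,0)*.3+np.maximum(r-hull(im,place(WOOD,p[:3],p[3],0)),0)).sum()/r.sum() for im,r in v)
for lean in (-10,0,15):
    p0=np.array([.565,-.118,75.5,lean]);S=np.vstack([p0]+[p0+d for d in np.diag([.02,.02,6,8])])
    r=minimize(cost,p0,method="Nelder-Mead",options=dict(initial_simplex=S,maxiter=400,xatol=1e-4,fatol=1e-4))
    print(r.x.round(3),round(r.fun,3))
E
```

```text
t: 6.08
tool_pos: [0.564, -0.1204, 0.1982]
tool_rot: [180.0, -0.0, 165.4]
ft_force: [0.6, 0.1, -0.7]
gripper_width: 0.0307
finger_force: 0.0
[ 0.568 -0.128 75.843 12.921] 0.055
[ 0.568 -0.127 75.807 12.87 ] 0.055
[ 0.568 -0.128 75.698 12.885] 0.055
```

View pics/g4.png

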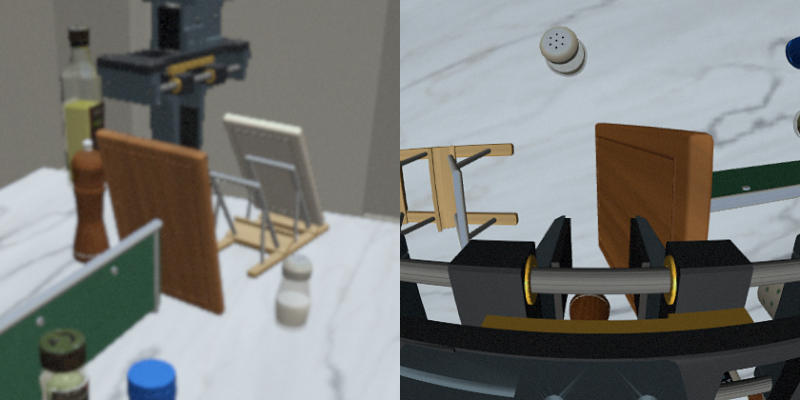

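```bash

python3 -m creep '{"gripper":[-1,-1,-1,-1,-1],"slide":[[0,-0.002,0.025],[0,0,0.05],[0,0,0.05],[0,0,0],[0,0,0]],"turn":[0,0,0,0,0]}' 40
cat > wfit.py <<'E'
from fit import *
import sys
name=sys.argv[1];cams=sys.argv[2].split(",");p0=np.array(eval(sys.argv[3]),float);pts=WOOD if "wood" in name else WHITE
v=[]
for c in cams:
    im=arm.get_image(c);r=reg(im,name)
    if r is not None:v.append((im,r))
def cost(p):
    c=0
    for im,r in v:
        h=hull(im,place(pts,p[:3],p[3],0));c+=(np.maximum(h-r,0)*.4+np.maximum(r-h,0)).sum()/r.sum()
    return c
S=np.vstack([p0]+[p0+d for d in np.diag([.02,.02,6,8])])
r=minimize(cost,p0,method="Nelder-Mead",options=dict(initial_simplex=S,maxiter=500,xatol=1e-4,fatol=1e-4))
print(len(v),r.x.round(4),round(r.fun,3))
cv2.imwrite("pics/last.png",np.hstack([im["color"][...,::-1] for im,_ in v]))
E
python3 wfit.py wood_board side "[.568,-.128,75.7,13]"
python3 -m creep '{"gripper":[-1,-1,-1],"slide":[[0,0,0],[0,0,0],[0,0,0]],"turn":[0,0,0]}'
python3 wfit.py wood_board side "[.568,-.128,75.7,13]"
```

```text
t: 6.65
tool_pos: [0.5665, -0.1222, 0.2989]
tool_rot: [180.0, 0.5, 165.4]
ft_force: [-0.9, 0.4, 0.1]
gripper_width: 0.0761
finger_force: 0.0
1 [ 0.5699 -0.1317 75.2739 13.3012] 0.078
t: 7.0
tool_pos: [0.5643, -0.1215, 0.293]
tool_rot: [180.0, -0.1, 165.5]
ft_force: [-0.5, 0.9, -0.0]
gripper_width: 0.0913
finger_force: 0.0
1 [ 0.5708 -0.1313 75.4502 12.9815] 0.071
```

```bash

python3 -m creep '{"gripper":[-1,-1,-1,-1,-1],"slide":[[0.021,0.043,0],[0,0,-0.045],[0,0,-0.045],[0,0,-0.045],[0,0,-0.024]],"turn":[0,0,0,0,0]}' 8
python3 -m creep '{"gripper":[1,1,1,1,1],"slide":[[0,0,0],[0,0,0],[0,0,0],[0,0,0],[0,0,0]],"turn":[0,0,0,0,0]}' 8
python3 -m creep '{"gripper":[1,1,1,1,1],"slide":[[0,0,0],[0,0,0],[0,0,0],[0,0,0],[0,0,0]],"turn":[0,0,0,0,0]}' 8
python3 -m creep '{"gripper":[1,1,1,1,1],"slide":[[-0.002,-0.009,0.001],[-0.004,-0.015,0.002],[-0.004,-0.015,0.002],[-0.003,-0.012,0.001],[-0.001,-0.003,0]],"turn":[0,0,0,0,0]}' 8
python3 -m creep '{"gripper":[1,1,1,1],"slide":[[0,0,0],[0,0,0],[0,0,0],[0,0,0]],"turn":[0,0,0,0]}' 45
```

```text
t: 7.52
tool_pos: [0.5783, -0.0887, 0.1705]
tool_rot: [-180.0, -0.4, 165.5]
ft_force: [-0.6, 0.3, -0.6]
gripper_width: 0.0912
finger_force: 0.0
t: 7.93
tool_pos: [0.5815, -0.0895, 0.1766]
tool_rot: [180.0, 0.2, 165.5]
ft_force: [0.1, -0.0, 0.4]
gripper_width: 0.0606
finger_force: 0.0
t: 8.35
tool_pos: [0.5805, -0.0893, 0.1748]
tool_rot: [180.0, 0.0, 165.5]
ft_force: [-0.3, -0.5, -0.0]
gripper_width: 0.0274
finger_force: 0.1
t: 8.77
tool_pos: [0.5691, -0.1319, 0.1788]
tool_rot: [-180.0, -0.1, 165.3]
ft_force: [-0.4, -0.5, -4.0]
gripper_width: 0.014
finger_force: 8.0
t: 9.1
tool_pos: [0.57, -0.1294, 0.179]
tool_rot: [180.0, -0.0, 165.5]
ft_force: [0.1, 0.5, -3.6]
gripper_width: 0.0138
finger_force: 45.0
```

```bash

python3 -m creep '{"gripper":[1,1,1,1,1],"slide":[[0,0,0.02],[0,0,0.05],[0,0,0.05],[0,0,0.05],[0,0,0.04]],"turn":[0,0,0,0,0]}' 45
python3 -m creep '{"gripper":[1,1,1,1],"slide":[[-0.004,0.018,0],[-0.004,0.018,0],[-0.004,0.018,0],[-0.004,0.018,0]],"turn":[-0.03,-0.0605,-0.0605,-0.0605]}' 45
python3 -m creep '{"gripper":[1,1,1,1],"slide":[[-0.004,0.018,0],[-0.004,0.018,0],[-0.004,0.018,0],[-0.004,0.018,0]],"turn":[-0.0605,-0.0605,-0.0605,-0.0605]}' 45
python3 -m creep '{"gripper":[1,1,1,1,1],"slide":[[-0.004,0.018,0],[-0.004,0.018,0],[-0.004,0.018,0],[-0.002,0.014,0],[0,0,0]],"turn":[-0.0605,-0.0605,-0.0605,-0.0175,0]}' 45
python3 -m creep '{"gripper":[1,1,1],"slide":[[0,0,0],[0,0,0],[0,0,0]],"turn":[0,0,0]}' 45
```

```text
t: 9.52
tool_pos: [0.5703, -0.1293, 0.3399]
tool_rot: [180.0, 0.2, 165.5]
ft_force: [0.2, -0.9, -3.0]
gripper_width: 0.0141
finger_force: 45.0
t: 9.85
tool_pos: [0.5577, -0.0748, 0.3368]
tool_rot: [180.0, -0.0, 140.9]
ft_force: [-0.4, -0.1, -2.8]
gripper_width: 0.0136
finger_force: 45.0
t: 10.18
tool_pos: [0.5456, -0.0207, 0.3366]
tool_rot: [-180.0, -0.0, 113.2]
ft_force: [0.5, 0.7, -3.7]
gripper_width: 0.0138
finger_force: 45.0
t: 10.6
tool_pos: [0.5349, 0.0314, 0.3368]
tool_rot: [-180.0, -0.1, 90.8]
ft_force: [0.1, 0.4, -4.3]
gripper_width: 0.0139
finger_force: 45.0
t: 10.85
tool_pos: [0.5356, 0.0286, 0.3367]
tool_rot: [180.0, 0.0, 90.7]
ft_force: [-0.5, 0.4, -3.2]
gripper_width: 0.014
finger_force: 45.0
```

```bash

python3 -m creep '{"gripper":[1,1,1],"slide":[[0,0.002,0],[0,0,0],[0,0,0]],"turn":[-0.0602,0,0]}' 45
sed -e 's/p\[3\],0))/p[3],p[4]))/' -e 's/\[.02,.02,6,8\]/[.01,.01,4,5,.01]/' wfit.py > hfit.py
python3 hfit.py wood_board side "[.5355,.030,-6.2,0,.158]"
```

```text
t: 11.1
tool_pos: [0.5355, 0.0302, 0.3367]
tool_rot: [-180.0, 0.0, 83.9]
ft_force: [-0.2, 0.2, -3.2]
gripper_width: 0.0135
finger_force: 45.0
1 [ 0.5382  0.0298 -4.8657  0.1891  0.1576] 0.051
```

View pics/last.png

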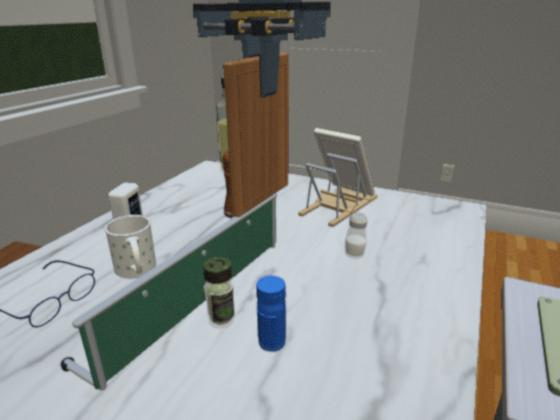

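```bash

python3 -m creep '{"gripper":[1,1,1,1,1],"slide":[[0,0,-0.05],[0,0,-0.05],[0,0,-0.05],[0,0,-0.045],[0,0,-0.006]],"turn":[0,0,0,0,0]}' 45
python3 -m creep '{"gripper":[1,1,1,1],"slide":[[0,0,-0.003],[0,0,-0.003],[0,0,-0.003],[0,0,0]],"turn":[0,0,0,0]}' 45
```

```text
t: 11.62
tool_pos: [0.5312, 0.0303, 0.18]
tool_rot: [-179.3, 0.1, 83.9]
ft_force: [-1.7, -0.2, -3.9]
gripper_width: 0.014
finger_force: 45.0
t: 11.95
tool_pos: [0.5367, 0.0307, 0.181]
tool_rot: [179.8, -0.0, 83.8]
ft_force: [0.0, -0.4, -3.0]
gripper_width: 0.0139
finger_force: 45.0
```

```bash

python3 -m creep '{"gripper":[1,1,1],"slide":[[0,0,-0.002],[0,0,0],[0,0,0]],"turn":[0,0,0]}' 45
python3 -m creep '{"gripper":[1,1,1],"slide":[[0,0,-0.002],[0,0,0],[0,0,0]],"turn":[0,0,0]}' 45
```

```text
t: 12.2
tool_pos: [0.5357, 0.0307, 0.1784]
tool_rot: [179.9, -0.0, 83.8]
ft_force: [-0.2, -0.2, -4.1]
gripper_width: 0.0139
finger_force: 45.0
t: 12.45
tool_pos: [0.5359, 0.0306, 0.1778]
tool_rot: [179.9, -0.0, 83.8]
ft_force: [-1.9, -1.2, 6.1]
gripper_width: 0.0142
finger_force: 45.0
```

```bash

python3 -m creep '{"gripper":[-1,-1,-1,-1,-1],"slide":[[0,0,0],[0,0,0],[0,0,0],[0.01,-0.001,0],[0.01,-0.001,0]],"turn":[0,0,0,0,0]}'
python3 -m creep '{"gripper":[-1,-1,-1,-1,-1],"slide":[[0.01,-0.001,0],[0.01,-0.001,0],[0.01,-0.001,0],[0.01,-0.001,0],[0.01,-0.001,0]],"turn":[0,0,0,0,0]}'
python3 -m creep '{"gripper":[-1,-1,-1,-1,-1],"slide":[[0.01,-0.001,0],[0.01,-0.001,0],[0.01,-0.002,0],[0.01,-0.001,0],[0.007,-0.001,0]],"turn":[0,0,0,0,0]}'
python3 -m creep '{"gripper":[-1,-1,-1],"slide":[[0,0,0],[0,0,0],[0,0,0]],"turn":[0,0,0]}'
python3 wfit.py wood_board side "[.5465,.030,-6.2,17]"
```

```text
t: 12.87
tool_pos: [0.5511, 0.0292, 0.1763]
tool_rot: [180.0, -0.0, 83.8]
ft_force: [-0.7, -0.2, -0.9]
gripper_width: 0.0442
finger_force: 0.0
t: 13.28
tool_pos: [0.5889, 0.0253, 0.1761]
tool_rot: [-180.0, -0.0, 83.8]
ft_force: [0.8, -0.4, -0.2]
gripper_width: 0.0778
finger_force: 0.0
t: 13.7
tool_pos: [0.6242, 0.0208, 0.1762]
tool_rot: [180.0, -0.0, 83.8]
ft_force: [0.5, -0.2, -0.4]
gripper_width: 0.0915
finger_force: 0.0
t: 13.95
tool_pos: [0.6229, 0.021, 0.1762]
tool_rot: [-180.0, 0.0, 83.8]
ft_force: [-0.1, -1.4, 0.1]
gripper_width: 0.0913
finger_force: 0.0
1 [ 0.5347  0.0283 -6.4509 19.8504] 0.053
```

View pics/last.png

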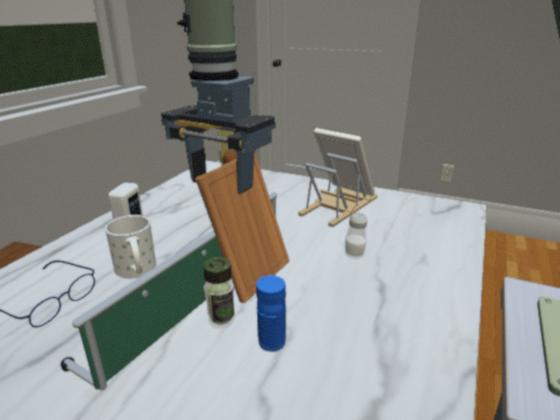

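```bash

python3 -m creep '{"gripper":[-1,-1,-1,-1],"slide":[[0,0,0.05],[0,0,0.05],[0,0,0.05],[0,0,0.04]],"turn":[0,0,0,0]}'
python3 -m creep '{"gripper":[-0.4,-0.4,-0.4,-0.4],"slide":[[-0.012,-0.037,0],[-0.012,-0.037,0],[-0.012,-0.037,0],[-0.012,-0.037,0]],"turn":[0.0594,0.0594,0.0594,0.0594]}'
python3 -m creep '{"gripper":[-0.4,-0.4,-0.4,-0.4],"slide":[[-0.012,-0.037,0],[-0.012,-0.037,0],[-0.012,-0.037,0],[-0.012,-0.037,0]],"turn":[0.0594,0.0594,0.0594,0.0594]}'
python3 -m creep '{"gripper":[-0.4,-0.4,-0.4,-0.4,-0.4],"slide":[[-0.012,-0.037,0],[-0.012,-0.037,0],[-0.012,-0.037,0],[-0.011,-0.033,0],[0,0,0]],"turn":[0.0594,0.0594,0.0594,0.0594,0]}'
python3 -m creep '{"gripper":[-0.4,-0.4],"slide":[[0,0,0],[0,0,0]],"turn":[0,0]}'
python3 wfit.py wood_board side,top "[.5465,.030,-6.2,17]"
python3 - <<'E'
from fit import *
v=[]
for c in ("top","side"):
    im=arm.get_image(c);r=reg(im,"guard")
    if r is not None:v.append((im,r));print(fit([(im,r)],GUARD,(.592,.1305,-6.2),0,0,.6,.6))
im=arm.get_image("top")
for l in ("white_board","wood_board","guard","spice_jar"):print(l,[(round(r["score"],2),np.round(r["point"],4)) for r in arm.mark_of(l,im)])
r=reg(im,"white_board")
if r is not None: print(fit([(im,r)],WHITE,(.496,-.387,75),30,.0235,1,.3))
E
```

```text
t: 14.38
tool_pos: [0.6232, 0.021, 0.322]
tool_rot: [179.8, -0.0, 83.8]
ft_force: [0.1, 0.8, -0.0]
gripper_width: 0.0916
finger_force: 0.0
t: 14.72
tool_pos: [0.5864, -0.0908, 0.3191]
tool_rot: [180.0, 0.0, 111.4]
ft_force: [0.2, -0.8, 0.9]
gripper_width: 0.0674
finger_force: 0.0
t: 15.05
tool_pos: [0.5503, -0.2021, 0.319]
tool_rot: [180.0, 0.0, 138.6]
ft_force: [0.9, -0.5, 1.1]
gripper_width: 0.0636
finger_force: 0.0
t: 15.47
tool_pos: [0.5141, -0.3131, 0.3186]
tool_rot: [-179.9, -0.0, 165.4]
ft_force: [0.2, -0.3, -0.2]
gripper_width: 0.0639
finger_force: 0.0
t: 15.63
tool_pos: [0.5159, -0.3085, 0.3188]
tool_rot: [180.0, -0.0, 165.4]
ft_force: [0.4, 0.1, 0.8]
gripper_width: 0.0637
finger_force: 0.0
2 [ 0.5314  0.0339 -4.9349 19.0037] 0.058
(array([ 0.5915503 ,  0.13118869, -6.28362026]), np.float64(0.42885107346338147))
(array([0.62273656, 0.1278018 , 4.81286462]), np.float64(0.28065316464605583))
white_board [(0.65, array([ 0.4982, -0.3825,  0.0262]))]
wood_board [(0.82, array([0.5337, 0.0356, 0.0025]))]
guard [(0.62, array([0.5913, 0.1314, 0.    ]))]
spice_jar [(0.63, array([4.568e-01, 1.670e-01, 3.000e-04])), (0.59, array([ 0.5489,  0.1629, -0.0021])), (0.26, array([ 5.923e-01,  1.313e-01, -5.000e-04])), (0.21, array([0.761 , 0.1103, 0.0012]))]
(array([  0.4946512 ,  -0.41472416, 107.64797311]), np.float64(0.9209625668449196))
```

```bash

python3 -m creep '{"gripper":[-0.4,-0.4,-0.4,-0.4,-0.4],"slide":[[0,0,-0.05],[0,0,-0.05],[0,0,-0.05],[0,0,-0.04],[0,0,-0.026]],"turn":[0,0,0,0,0]}' 8
python3 -m creep '{"gripper":[1,1,1,1,1],"slide":[[0,0,0],[0,0,0],[0,0,0],[0,0,0],[0,0,0]],"turn":[0,0,0,0,0]}' 8
python3 -m creep '{"gripper":[1,1],"slide":[[0,0,0],[0,0,0]],"turn":[0,0]}' 8
```

```text
t: 16.75
tool_pos: [0.5143, -0.3081, 0.1531]
tool_rot: [179.9, -0.3, 165.5]
ft_force: [0.1, -0.9, -0.9]
gripper_width: 0.0639
finger_force: 0.0
t: 17.17
tool_pos: [0.5172, -0.3093, 0.1591]
tool_rot: [-180.0, 0.2, 165.5]
ft_force: [0.8, 1.9, 4.3]
gripper_width: 0.0359
finger_force: 7.5
t: 17.33
tool_pos: [0.5173, -0.3091, 0.1589]
tool_rot: [-180.0, 0.2, 165.5]
ft_force: [1.4, 3.2, 6.6]
gripper_width: 0.0363
finger_force: 7.9
```

```bash

python3 -m creep '{"gripper":[1,1,1,1,1],"slide":[[-0.0025,-0.01,0.006],[-0.0025,-0.01,0.006],[-0.0025,-0.01,0.005],[-0.003,-0.0105,0.005],[-0.003,-0.0105,0.004]],"turn":[0,0,0,0,0]}' 8
python3 -m creep '{"gripper":[1,1,1,1,1],"slide":[[-0.003,-0.0105,0.004],[-0.003,-0.0105,0.003],[-0.003,-0.011,0.003],[-0.003,-0.011,0.002],[-0.003,-0.011,0.001]],"turn":[0,0,0,0,0]}' 8
python3 -m creep '{"gripper":[1,1],"slide":[[0,0,0],[0,0,0]],"turn":[0,0]}' 8
```

```text
t: 17.75
tool_pos: [0.5065, -0.3485, 0.178]
tool_rot: [-179.9, 0.2, 165.5]
ft_force: [1.1, 0.0, 2.4]
gripper_width: 0.0232
finger_force: 7.4
t: 18.17
tool_pos: [0.4941, -0.3875, 0.1851]
tool_rot: [179.8, -0.1, 165.4]
ft_force: [0.9, 4.0, -0.9]
gripper_width: 0.0152
finger_force: 8.1
t: 18.33
tool_pos: [0.4942, -0.3872, 0.1851]
tool_rot: [179.8, -0.1, 165.4]
ft_force: [1.4, 1.9, -2.0]
gripper_width: 0.0149
finger_force: 7.9
```

Upright in the fingers. Squeeze, lift a bit, and look.

```bash

python3 -m creep '{"gripper":[1,1,1,1],"slide":[[0,0,0],[0,0,0],[0,0,0.01],[0,0,0.02]],"turn":[0,0,0,0]}' 45
python3 -m creep '{"gripper":[1,1,1,1],"slide":[[0,0,0.04],[0,0,0.05],[0,0,0.05],[0,0,0.02]],"turn":[0,0,0,0]}' 45
python3 hfit.py white_board side "[.494,-.387,75.5,0,.15]"
python3 hfit.py white_board top "[.494,-.387,75.5,0,.15]"
```

```text
t: 18.67
tool_pos: [0.4931, -0.3851, 0.2049]
tool_rot: [179.7, -0.5, 165.5]
ft_force: [-0.0, 0.8, -4.3]
gripper_width: 0.014
finger_force: 45.0
t: 19.0
tool_pos: [0.4953, -0.3886, 0.3337]
tool_rot: [-179.7, 0.4, 165.5]
ft_force: [0.2, -0.7, -3.0]
gripper_width: 0.0141
finger_force: 45.0
1 [ 0.4989 -0.3967 73.3618 -0.8103  0.1748] 0.045
1 [ 0.4907 -0.3965 65.2001 10.4234  0.1611] 0.395
```

```bash

python3 -m creep '{"gripper":[1,1,1,1,1],"slide":[[0,0,0.05],[0,0,0.05],[0.005,0.02,0],[0.005,0.048,0],[0.005,0.048,0]],"turn":[0,0,-0.0594,-0.0594,-0.0594]}' 45
python3 -m creep '{"gripper":[1,1,1,1,1],"slide":[[0.005,0.048,0],[0.005,0.048,0],[0.005,0.048,0],[0.005,0.048,0],[0.005,0.048,0]],"turn":[-0.0594,-0.0594,-0.0594,-0.0594,-0.0594]}' 45
python3 -m creep '{"gripper":[1,1,1,1,1],"slide":[[0.005,0.048,0],[0.005,0.048,0],[0.005,0.048,0],[0.005,0.048,0],[0.005,0.048,0]],"turn":[-0.0594,-0.0594,-0.0594,-0.0594,0]}' 45
python3 -m creep '{"gripper":[1,1,1,1,1],"slide":[[0.005,0.048,0],[0.005,0.048,0],[0.005,0.048,0],[0.005,0.048,0],[0,0,0]],"turn":[0,0,0,0,0]}' 45
python3 -m creep '{"gripper":[1,1],"slide":[[0,0,0],[0,0,0]],"turn":[0,0]}' 45
```

```text
t: 19.62
tool_pos: [0.5053, -0.3006, 0.4]
tool_rot: [-180.0, -0.3, 144.6]
ft_force: [0.6, 0.7, -4.0]
gripper_width: 0.0136
finger_force: 45.0
t: 20.03
tool_pos: [0.5236, -0.1193, 0.4002]
tool_rot: [-179.7, -0.2, 110.7]
ft_force: [0.5, -0.1, -3.8]
gripper_width: 0.0141
finger_force: 45.0
t: 20.45
tool_pos: [0.5422, 0.0582, 0.4003]
tool_rot: [-179.7, 0.1, 84.0]
ft_force: [1.3, -0.1, -3.9]
gripper_width: 0.0139
finger_force: 45.0
t: 20.87
tool_pos: [0.5577, 0.2071, 0.3988]
tool_rot: [-179.6, -0.1, 84.7]
ft_force: [0.2, -0.8, -4.6]
gripper_width: 0.0138
finger_force: 45.0
t: 21.03
tool_pos: [0.5577, 0.2002, 0.4009]
tool_rot: [-179.8, 0.2, 84.3]
ft_force: [0.4, -0.4, -3.7]
gripper_width: 0.0135
finger_force: 45.0
```

```bash

python3 -m creep '{"gripper":[1,1,1,1],"slide":[[0.005,0.047,-0.02],[0.004,0.0465,-0.02],[0,0,0],[0,0,0]],"turn":[-0.0045,0,0,0]}' 45
python3 hfit.py white_board side,top "[.5644,.2703,-6.2,0,.215]"
```

```text
t: 21.37
tool_pos: [0.5645, 0.2703, 0.3708]
tool_rot: [-179.8, 0.2, 83.8]
ft_force: [0.6, -0.2, -3.2]
gripper_width: 0.0143
finger_force: 45.0
1 [ 0.566   0.2706 -7.1132 -0.0132  0.2049] 0.232
```

View pics/last.png

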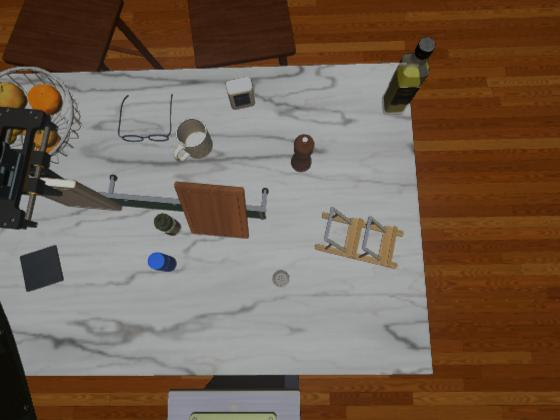

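```bash

python3 -m creep '{"gripper":[1,1,1,1,1],"slide":[[0,0,-0.05],[0,0,-0.05],[0,0,-0.05],[0,0,-0.05],[0,0,-0.05]],"turn":[0,0,0,0,0]}' 45
python3 -m creep '{"gripper":[1,1,1,1],"slide":[[0,0,-0.02],[0,0,0],[0,0,-0.003],[0,0,0]],"turn":[0,0,0,0]}' 45
python3 wfit.py white_board side "[.5644,.2703,-6.2,0]"
python3 wfit.py wood_board side "[.533,.033,-6.2,18]"
```

```text
t: 21.98
tool_pos: [0.5652, 0.2694, 0.1856]
tool_rot: [179.9, -0.1, 83.7]
ft_force: [0.7, 0.3, -4.2]
gripper_width: 0.0137
finger_force: 45.0
t: 22.32
tool_pos: [0.5663, 0.2707, 0.1708]
tool_rot: [179.8, -0.1, 83.7]
ft_force: [-0.1, 0.3, -3.1]
gripper_width: 0.0138
finger_force: 45.0
1 [ 0.5771  0.2578 -6.5521  0.52  ] 0.068
1 [ 0.536   0.0275 -5.1275 19.2641] 0.066
```

```bash

python3 -m creep '{"gripper":[1,1,1,1],"slide":[[-0.001,0,-0.004],[0,0,-0.004],[0,0,0],[0,0,0]],"turn":[0,0,0,0]}' 45
python3 -m creep '{"gripper":[1,1,1],"slide":[[0,0,-0.003],[0,0,0],[0,0,0]],"turn":[0,0,0]}' 45
python3 -m creep '{"gripper":[1,1,1],"slide":[[0,0,-0.002],[0,0,0],[0,0,0]],"turn":[0,0,0]}' 45
```

```text
t: 22.85
tool_pos: [0.5639, 0.2707, 0.1624]
tool_rot: [-180.0, 0.0, 83.8]
ft_force: [0.6, -0.2, -4.1]
gripper_width: 0.014
finger_force: 45.0
t: 23.1
tool_pos: [0.5641, 0.2708, 0.1603]
tool_rot: [-180.0, 0.0, 83.7]
ft_force: [0.2, -0.0, -3.0]
gripper_width: 0.0136
finger_force: 45.0
t: 23.35
tool_pos: [0.5643, 0.2708, 0.1599]
tool_rot: [180.0, -0.0, 83.8]
ft_force: [-1.4, -1.1, 3.7]
gripper_width: 0.0139
finger_force: 45.0
```

```bash

python3 -m creep '{"gripper":[-1,-1,-1,-1,-1],"slide":[[0,0,0],[0,0,0],[0,0,0],[0.008,-0.001,0],[0.01,-0.001,0]],"turn":[0,0,0,0,0]}'
python3 -m creep '{"gripper":[-1,-1,-1,-1,-1],"slide":[[0.01,-0.001,0],[0.01,-0.001,0],[0.01,-0.001,0],[0.01,-0.001,0],[0.01,-0.001,0]],"turn":[0,0,0,0,0]}'
python3 -m creep '{"gripper":[-1,-1,-1,-1,-1],"slide":[[0.01,-0.001,0],[0.01,-0.001,0],[0.01,-0.002,0],[0.008,-0.001,0],[0.005,-0.001,0]],"turn":[0,0,0,0,0]}'
python3 -m creep '{"gripper":[-1,-1,-1],"slide":[[0,0,0],[0,0,0],[0,0,0]],"turn":[0,0,0]}'
python3 wfit.py white_board side "[.5644,.2703,-6.2,17]"
```

```text
t: 23.77
tool_pos: [0.578, 0.2694, 0.159]
tool_rot: [180.0, -0.0, 83.8]
ft_force: [-0.2, 0.3, -0.6]
gripper_width: 0.0444
finger_force: 0.0
t: 24.18
tool_pos: [0.6162, 0.2654, 0.1588]
tool_rot: [180.0, 0.0, 83.7]
ft_force: [-0.0, 0.1, -0.4]
gripper_width: 0.0774
finger_force: 0.0
t: 24.6
tool_pos: [0.6473, 0.2611, 0.1586]
tool_rot: [-179.9, -0.0, 83.7]
ft_force: [-2.5, 1.9, -0.6]
gripper_width: 0.0917
finger_force: 1.0
t: 24.85
tool_pos: [0.6475, 0.261, 0.1591]
tool_rot: [180.0, -0.0, 83.8]
ft_force: [0.1, 0.3, 0.2]
gripper_width: 0.0915
finger_force: 0.0
1 [ 0.549   0.2664 -5.4013 24.0682] 0.04
```

View pics/last.png

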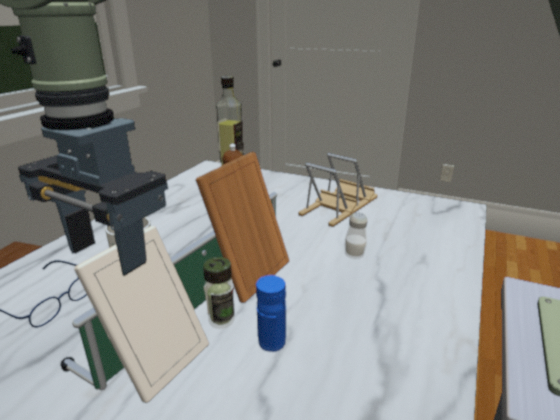

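```bash

python3 -m creep '{"gripper":[-1,-1,-1,-1],"slide":[[0,0,0.045],[0,0,0.05],[0,0,0.05],[0,0,0.05]],"turn":[0,0,0,0]}'
python3 -m creep '{"gripper":[-0.4,-0.4,-0.4,-0.4,-0.4],"slide":[[-0.02,-0.036,0],[-0.02,-0.036,0],[-0.02,-0.036,0],[-0.02,-0.036,0],[-0.02,-0.036,0]],"turn":[0.0604,0.0604,0.0604,0.0604,0.0604]}'
python3 -m creep '{"gripper":[-0.4,-0.4,-0.4,-0.4,-0.4],"slide":[[-0.02,-0.036,0],[-0.02,-0.036,0],[-0.02,-0.036,0],[-0.02,-0.036,0],[-0.02,-0.036,0]],"turn":[0.0604,0.0604,0.0604,0.0604,0.0604]}'
python3 -m creep '{"gripper":[-0.4,-0.4,-0.4,-0.4,-0.4],"slide":[[-0.02,-0.036,0],[-0.02,-0.036,0],[-0.02,-0.036,0],[0,0,0],[0,0,0]],"turn":[0.0604,0.0604,0.0604,0,0]}'
cat > ev.py <<'E'
from fit import *
G=np.array([.592,.1308]);t=np.radians(-6.2);gx=np.array([np.cos(t),np.sin(t)]);gy=np.array([-np.sin(t),np.cos(t)])
ims=look()
def go(v,pts,p0):
    def cost(p):
        c=0
        for im,r in v:
            h=hull(im,place(pts,p[:3],p[3],.007*np.sin(np.radians(p[3]))));c+=(np.maximum(h-r,0)*.5+np.maximum(r-h,0)).sum()/r.sum()
        return c
    p0=np.array(p0,float);S=np.vstack([p0]+[p0+d for d in np.diag([.01,.01,4,5])])
    r=minimize(cost,p0,method="Nelder-Mead",options=dict(initial_simplex=S,maxiter=500,xatol=1e-4,fatol=1e-4));return r.x,r.fun
for l,pts,p0 in (("wood_board",WOOD,(.533,.032,-6,18)),("white_board",WHITE,(.555,.267,-6,20))):
    v=[(im,reg(im,l)) for im in ims];v=[x for x in v if x[1] is not None]
    for vv in ([v] if len(v)<2 else [v,v[:1],v[1:]]):
        x,f=go(vv,pts,p0);d=x[:2]-G
        xg=d@gx*1000
        th=np.degrees(minimize(lambda a:((4-xg)*np.cos(a[0])-113*np.sin(a[0])-13)**2,[.3]).x[0])
        print(l,len(vv),x.round(4),"f",round(f,3),"xg,yg",xg.round(1),(d@gy*1000).round(1),"implied lean",th.round(1))
for im in ims:
    for l in ("spice_jar","wood_board","white_board","guard","salt","mug","pepper_mill"):print(l,[(round(r["score"],2),np.round(r["point"],4).tolist()) for r in arm.mark_of(l,im)[:2]])
E
python3 ev.py
```

```text
t: 25.28
tool_pos: [0.647, 0.261, 0.3071]
tool_rot: [180.0, 0.0, 83.8]
ft_force: [0.2, 0.8, 0.1]
gripper_width: 0.0911
finger_force: 0.0
t: 25.7
tool_pos: [0.5713, 0.125, 0.3055]
tool_rot: [180.0, 0.0, 118.7]
ft_force: [1.4, -0.9, 0.3]
gripper_width: 0.0643
finger_force: 0.0
t: 26.12
tool_pos: [0.4962, -0.01, 0.3056]
tool_rot: [180.0, 0.1, 153.3]
ft_force: [0.4, -1.4, -0.3]
gripper_width: 0.0637
finger_force: 0.0
t: 26.53
tool_pos: [0.4518, -0.0907, 0.3058]
tool_rot: [180.0, 0.1, 173.5]
ft_force: [0.6, 0.3, 0.5]
gripper_width: 0.0637
finger_force: 0.0
wood_board 2 [ 0.5447  0.0602 -2.2875 -8.9471] f 4.952 xg,yg -39.4 -75.3 implied lean 14.8
wood_board 1 [ 0.5432  0.06   -1.3157 -8.9374] f 4.401 xg,yg -40.8 -75.6 implied lean 15.5
wood_board 1 [ 0.5322  0.0316 -4.7352 19.6222] f 0.028 xg,yg -48.7 -105.1 implied lean 19.0
white_board 2 [ 0.5457  0.2698 -5.8177 23.4456] f 0.052 xg,yg -61.0 133.2 implied lean 24.2
white_board 1 [ 0.546   0.2712 -8.0155 23.3104] f 0.028 xg,yg -60.9 134.6 implied lean 24.2
white_board 1 [ 0.5469  0.2686 -3.5883 22.9385] f 0.013 xg,yg -59.7 132.2 implied lean 23.7
spice_jar [(0.6, [0.5451, 0.2702, 0.0041]), (0.49, [0.4556, 0.167, 0.0018])]
wood_board [(0.5, [0.7208, -0.1716, -0.0016])]
white_board [(0.55, [0.5447, 0.2696, 0.0045])]
guard [(0.62, [0.593, 0.1288, -0.001])]
salt []
mug [(0.89, [0.765, 0.1108, 0.0011])]
pepper_mill [(0.85, [0.7222, -0.1723, -0.0014])]
spice_jar [(0.59, [0.5508, 0.1598, -0.0007]), (0.58, [0.46, 0.1714, 0.0013])]
wood_board [(0.72, [0.5312, 0.033, -0.0056])]
white_board [(0.95, [0.5495, 0.2674, 0.0019])]
guard [(0.62, [0.5903, 0.1314, -0.0016])]
salt [(0.7, [0.4184, -0.1163, -0.0025])]
mug []
pepper_mill []
```

```bash

python3 -m creep '{"gripper":[-0.4,-0.4,-0.4,-0.4,-0.4],"slide":[[0.009,0.049,0],[0.009,0.049,0],[0.009,0.049,0],[0.009,0.049,0],[0.009,0.049,0]],"turn":[0.0026,0,0,0,0]}'
python3 -m creep '{"gripper":[-0.4,-0.4,-0.4,-0.4,-0.4],"slide":[[0.009,0.049,0],[0.009,0.049,0],[0.009,0.049,0],[0.009,0.049,0],[0.009,0.049,0]],"turn":[0,0,0,0,0]}'
python3 -m creep '{"gripper":[-0.4,-0.4,-0.4],"slide":[[0,0,0],[0,0,-0.05],[0,0,-0.05]],"turn":[0,0,0]}'
python3 -m creep '{"gripper":[-0.4,-0.4,-0.4],"slide":[[0,0,-0.05],[0,0,0],[0,0,0]],"turn":[0,0,0]}'
```

```text
t: 27.95
tool_pos: [0.4863, 0.0954, 0.3054]
tool_rot: [180.0, 0.0, 174.0]
ft_force: [0.1, -0.4, 0.3]
gripper_width: 0.0637
finger_force: 0.0
t: 28.37
tool_pos: [0.52, 0.2795, 0.3052]
tool_rot: [180.0, 0.0, 174.0]
ft_force: [0.4, -0.3, -0.7]
gripper_width: 0.064
finger_force: 0.0
t: 28.62
tool_pos: [0.5213, 0.2789, 0.2313]
tool_rot: [179.8, 0.3, 174.1]
ft_force: [-0.2, -0.4, -0.6]
gripper_width: 0.0637
finger_force: 0.0
t: 28.87
tool_pos: [0.5192, 0.2769, 0.1916]
tool_rot: [-179.9, -0.2, 174.0]
ft_force: [0.8, -0.0, -0.3]
gripper_width: 0.0641
finger_force: 0.0
```

```bash

python3 -m creep '{"gripper":[-0.4,-0.4,-0.4,-0.4,-0.4],"slide":[[0,0,-0.05],[0,0,-0.05],[0,0,-0.05],[0,0,-0.045],[0,0,0]],"turn":[-0.001,0,0,0,0]}'
python3 -m creep '{"gripper":[-0.4,-0.4,-0.4,-0.4,-0.4],"slide":[[0.006,-0.001,0],[0.006,-0.0005,0],[0.006,-0.0005,0],[0.005,-0.0005,0],[0.005,-0.0005,0]],"turn":[0,0,0,0,0]}'
python3 -m creep '{"gripper":[-0.4,-0.4,-0.4],"slide":[[0.005,-0.0005,0],[0,0,0],[0,0,0]],"turn":[0,0,0]}'
python3 ev.py | grep white
```

```text
t: 29.28
tool_pos: [0.5183, 0.2764, 0.0434]
tool_rot: [-179.8, -0.3, 173.9]
ft_force: [-1.8, -0.7, 0.3]
gripper_width: 0.0636
finger_force: 0.0
t: 29.7
tool_pos: [0.5386, 0.2768, 0.0494]
tool_rot: [179.8, -0.3, 173.7]
ft_force: [-17.6, 7.0, 14.6]
gripper_width: 0.0638
finger_force: 11.9
t: 29.95
tool_pos: [0.5389, 0.2768, 0.0495]
tool_rot: [179.9, -0.7, 173.7]
ft_force: [-19.2, 5.5, 16.4]
gripper_width: 0.064
finger_force: 12.5
white_board 2 [ 0.548   0.269  -6.6997 22.5354] f 1.39 xg,yg -58.7 132.6 implied lean 23.3
white_board 1 [ 0.6086  0.2673 -5.3632  2.2288] f 0.282 xg,yg 1.8 137.4 implied lean -5.5
white_board 1 [ 0.5576  0.2689 14.3453 18.4563] f 0.801 xg,yg -49.1 133.6 implied lean 19.2
white_board []
white_board [(0.72, [0.544, 0.2662, 0.0018])]
```

```bash

python3 -m creep '{"gripper":[-0.4,-0.4,-0.4,-0.4],"slide":[[-0.02,0.007,0],[-0.015,0.007,0],[0,0,0],[0,0,0]],"turn":[0,0,0,0]}'
python3 -m creep '{"gripper":[-0.4,-0.4,-0.4,-0.4],"slide":[[0,0,-0.018],[0,0,-0.018],[0,0,0],[0,0,0]],"turn":[0,0,0,0]}'
python3 ev.py | grep white
```

```text
t: 31.28
tool_pos: [0.5192, 0.286, 0.0475]
tool_rot: [179.9, 0.1, 174.0]
ft_force: [1.8, 0.1, -0.1]
gripper_width: 0.064
finger_force: 0.0
t: 31.62
tool_pos: [0.519, 0.2851, 0.0191]
tool_rot: [-180.0, -0.0, 173.9]
ft_force: [0.1, -0.2, 0.6]
gripper_width: 0.0638
finger_force: 0.0
white_board 2 [ 0.5558  0.2674 -3.0626 19.9988] f 1.035 xg,yg -50.7 131.9 implied lean 19.9
white_board 1 [ 0.5749  0.271  -6.5475 13.2233] f 0.136 xg,yg -32.1 137.5 implied lean 11.4
white_board 1 [ 0.6149  0.2487 26.2997 12.8721] f 0.487 xg,yg 10.0 119.7 implied lean -9.6
white_board [(0.69, [0.5487, 0.2715, 0.0045]), (0.18, [0.5918, 0.1296, 0.0014])]
white_board [(0.57, [0.5438, 0.2679, 0.004]), (0.47, [0.5297, 0.0341, -0.0013])]
```

```bash

python3 -m creep '{"gripper":[-0.4,-0.4,-0.4,-0.4,-0.4],"slide":[[0,0,-0.007],[0.004,-0.0004,0],[0.004,-0.0004,0],[0,0,0],[0,0,0]],"turn":[0,0,0,0,0]}'
python3 -m creep '{"gripper":[-0.4,-0.4,-0.4,-0.4,-0.4],"slide":[[0.003,-0.0003,0],[0.003,-0.0003,0],[0.003,-0.0003,0],[0,0,0],[0,0,0]],"turn":[0,0,0,0,0]}'
python3 -m creep '{"gripper":[-0.4,-0.4,-0.4,-0.4,-0.4],"slide":[[0.003,-0.0003,0],[0.003,-0.0003,0],[0.003,-0.0003,0],[0,0,0],[0,0,0]],"turn":[0,0,0,0,0]}'
```

```text
t: 33.03
tool_pos: [0.5242, 0.2847, 0.0138]
tool_rot: [-180.0, -0.1, 173.9]
ft_force: [-1.7, 0.8, -0.6]
gripper_width: 0.0639
finger_force: 0.6
t: 33.45
tool_pos: [0.5313, 0.2841, 0.0141]
tool_rot: [-180.0, -0.0, 173.9]
ft_force: [-2.4, 0.5, -2.4]
gripper_width: 0.064
finger_force: 1.0
t: 33.87
tool_pos: [0.5386, 0.2836, 0.0144]
tool_rot: [180.0, 0.1, 173.9]
ft_force: [-1.5, -0.5, -0.7]
gripper_width: 0.064
finger_force: 0.7
```

```bash

python3 -m creep '{"gripper":[-0.4,-0.4,-0.4,-0.4,-0.4],"slide":[[0.002,0,0],[0,0,0],[0,0,0],[-0.015,0.002,0],[-0.02,0.002,0.01]],"turn":[0,0,0,0,0]}'
python3 -m creep '{"gripper":[-0.4,-0.4,-0.4,-0.4,-0.4],"slide":[[0,0,0.05],[0,0,0.05],[0,0,0.05],[0,0,0.05],[0,0,0.05]],"turn":[0,0,0,0,0]}'
python3 -m creep '{"gripper":[-0.4,-0.4,-0.4,-0.4,-0.4],"slide":[[0,0,0.05],[-0.003,-0.047,0.02],[-0.003,-0.047,0],[-0.003,-0.047,0],[-0.003,-0.047,0]],"turn":[0,0,0,0,0]}'
python3 -m creep '{"gripper":[-0.4,-0.4,-0.4,-0.4,-0.4],"slide":[[-0.003,-0.048,0],[-0.003,-0.048,0],[-0.003,-0.047,0],[0,0,0],[0,0,0]],"turn":[0,0,0,0,0]}'
sed -i '/^for im in ims:$/,$d' ev.py
python3 ev.py
```

```text
t: 34.28
tool_pos: [0.5134, 0.2865, 0.0212]
tool_rot: [180.0, 0.0, 173.9]
ft_force: [0.2, -0.2, 0.8]
gripper_width: 0.0637
finger_force: 0.0
t: 34.7
tool_pos: [0.5119, 0.2867, 0.2121]
tool_rot: [179.9, 0.1, 173.9]
ft_force: [0.5, 0.1, 0.0]
gripper_width: 0.0642
finger_force: 0.0
t: 35.12
tool_pos: [0.503, 0.1447, 0.2631]
tool_rot: [180.0, 0.2, 174.0]
ft_force: [0.5, -0.2, -0.1]
gripper_width: 0.0641
finger_force: 0.0
t: 35.53
tool_pos: [0.4966, 0.0374, 0.2625]
tool_rot: [180.0, 0.1, 173.7]
ft_force: [0.8, 0.5, -0.2]
gripper_width: 0.0635
finger_force: 0.0
wood_board 2 [ 0.5397  0.0319 -8.6136 16.4668] f 0.91 xg,yg -41.3 -103.9 implied lean 15.7
wood_board 1 [ 6.1230e-01 -3.9000e-03 -6.4031e+00 -4.5329e+00] f 0.483 xg,yg 34.7 -131.8 implied lean -21.6
wood_board 1 [ 0.5332  0.0322 -5.2466 19.2492] f 0.025 xg,yg -47.8 -104.4 implied lean 18.6
white_board 1 [ 0.564   0.2678 -4.7356 15.7839] f 0.012 xg,yg -42.6 133.2 implied lean 16.3
```

```bash

python3 -m creep '{"gripper":[-0.4,-0.4,-0.4,-0.4,-0.4],"slide":[[0,0,-0.05],[0,0,-0.05],[0,0,-0.05],[0,0,-0.05],[0,0,-0.05]],"turn":[0,0,0,0,0]}'
python3 -m creep '{"gripper":[-0.4,-0.4,-0.4,-0.4,-0.4],"slide":[[0,0,-0.05],[0,0,-0.02],[0,0,-0.011],[0,0,0],[0,0,0]],"turn":[0,0,0,0,0]}'
python3 -m creep '{"gripper":[-0.4,-0.4,-0.4,-0.4,-0.4],"slide":[[0.005,-0.0005,0],[0.005,-0.0005,0],[0.002,-0.0005,0],[0,0,0],[0,0,0]],"turn":[0,0,0,0,0]}'
```

```text
t: 36.25
tool_pos: [0.4975, 0.0392, 0.0728]
tool_rot: [180.0, 0.1, 174.0]
ft_force: [-0.1, 0.1, -0.3]
gripper_width: 0.0641
finger_force: 0.0
t: 36.67
tool_pos: [0.4983, 0.039, 0.0138]
tool_rot: [180.0, 0.1, 174.0]
ft_force: [-0.3, 0.0, -0.8]
gripper_width: 0.064
finger_force: 0.0
t: 37.08
tool_pos: [0.5069, 0.0371, 0.0137]
tool_rot: [180.0, 0.0, 173.9]
ft_force: [-0.9, -0.7, -0.4]
gripper_width: 0.0639
finger_force: 0.0
```

```bash

python3 -m creep '{"gripper":[-0.4,-0.4,-0.4,-0.4,-0.4],"slide":[[0.002,0,0],[0.002,-0.0005,0],[0,0,0],[0,0,0],[0,0,0]],"turn":[0,0,0,0,0]}'
python3 -m creep '{"gripper":[-0.4,-0.4,-0.4,-0.4,-0.4],"slide":[[0.002,0,0],[0.002,-0.0005,0],[0,0,0],[0,0,0],[0,0,0]],"turn":[0,0,0,0,0]}'
```

```text
t: 37.5
tool_pos: [0.5079, 0.0369, 0.0133]
tool_rot: [-180.0, -0.2, 173.9]
ft_force: [-5.4, 1.0, 4.0]
gripper_width: 0.0637
finger_force: 2.6
t: 37.92
tool_pos: [0.512, 0.0363, 0.0132]
tool_rot: [-180.0, -0.1, 173.9]
ft_force: [-3.7, -0.3, -0.6]
gripper_width: 0.0639
finger_force: 1.6
```

```bash

python3 -m creep '{"gripper":[-0.4,-0.4,-0.4,-0.4,-0.4],"slide":[[0.0015,0,0],[0,0,0],[0,0,0],[-0.015,0.002,0],[-0.02,0.002,0.01]],"turn":[0,0,0,0,0]}'
python3 -m creep '{"gripper":[-0.4,-0.4,-0.4,-0.4,-0.4],"slide":[[0,0,0.05],[0,0,0.05],[0,0,0.05],[0,0,0.05],[0,0,0.05]],"turn":[0,0,0,0,0]}'
python3 -m creep '{"gripper":[-0.4,-0.4,-0.4,-0.4,-0.4],"slide":[[-0.02,-0.03,0.03],[-0.02,-0.045,0],[-0.02,-0.045,0],[-0.02,-0.045,0],[-0.02,-0.045,0]],"turn":[0,0,0,0,0]}'
python3 -m creep '{"gripper":[-0.4,-0.4,-0.4,-0.4,-0.4],"slide":[[-0.02,-0.05,0],[-0.02,-0.05,0],[-0.02,-0.05,0],[-0.02,-0.05,0],[0,0,0]],"turn":[0,0,0,0,0]}'
python3 ev.py
python3 - <<'E'
from h import *
for n in ("top","side"):
    im=arm.get_image(n)
    for l in L[4:]: print(n,l,[(round(r["score"],2),np.round(r["point"],3).tolist()) for r in arm.mark_of(l,im)])
E
```

```text
t: 38.33
tool_pos: [0.4895, 0.0394, 0.0207]
tool_rot: [180.0, 0.2, 173.9]
ft_force: [0.3, -0.1, -0.6]
gripper_width: 0.0638
finger_force: 0.0
t: 38.75
tool_pos: [0.4887, 0.0394, 0.2114]
tool_rot: [180.0, 0.3, 173.9]
ft_force: [0.6, -0.7, -0.2]
gripper_width: 0.0635
finger_force: 0.0
t: 39.17
tool_pos: [0.413, -0.1199, 0.2322]
tool_rot: [-179.9, 0.3, 174.0]
ft_force: [0.3, -0.4, 0.7]
gripper_width: 0.0639
finger_force: 0.0
t: 39.58
tool_pos: [0.3512, -0.2749, 0.232]
tool_rot: [-179.6, 0.2, 173.5]
ft_force: [0.4, 0.4, -0.4]
gripper_width: 0.0643
finger_force: 0.0
wood_board 2 [  0.5809   0.0487 -12.7298  -8.6434] f 2.435 xg,yg -2.2 -82.8 implied lean -3.4
wood_board 1 [ 0.5432  0.06   -1.3157 -8.9374] f 2.056 xg,yg -40.8 -75.6 implied lean 15.5
wood_board 1 [ 0.5394  0.0314 -3.9605 16.0809] f 0.028 xg,yg -41.6 -104.5 implied lean 15.8
white_board 2 [ 0.5633  0.2684 -7.0979 16.141 ] f 0.057 xg,yg -43.4 133.7 implied lean 16.7
white_board 1 [ 0.5625  0.2691 -8.236  16.3507] f 0.029 xg,yg -44.3 134.3 implied lean 17.1
white_board 1 [ 0.5644  0.2662 -3.3553 15.9872] f 0.013 xg,yg -42.1 131.6 implied lean 16.1
top spice_jar [(0.85, [0.548, 0.163, -0.004]), (0.58, [0.456, 0.167, 0.003])]
top mug [(0.59, [0.762, 0.111, -0.001])]
top pepper_mill [(0.57, [0.722, -0.175, -0.002]), (0.16, [0.763, 0.111, 0.002])]
top salt [(0.73, [0.72, -0.173, -0.0]), (0.58, [0.413, -0.118, 0.0])]
side spice_jar [(0.84, [0.455, 0.17, 0.006]), (0.78, [0.551, 0.161, -0.0])]
side mug [(0.26, [0.536, 0.032, -0.002])]
side pepper_mill []
side salt [(0.59, [0.415, -0.115, -0.002])]
```

```bash
sed -i 's/^def go/def reg(im,l):\n    rs=[r["region"].astype(float) for r in arm.trace(l,im)]\n    P=(.56,.032,.09) if "wood" in l else (.59,.267,.09)\n    u=proj(im,P).astype(int)\n    rs=[r for r in rs if r[u[1],u[0]]]\n    return rs[0] if rs else None\ndef go/' ev.py; python3 ev.py
```

```text
wood_board 2 [ 0.5387  0.0337 -5.1384 15.6902] f 0.054 xg,yg -42.5 -102.3 implied lean 16.3
wood_board 1 [ 0.5384  0.0348 -6.7175 15.5757] f 0.017 xg,yg -42.9 -101.3 implied lean 16.4
wood_board 1 [ 0.5403  0.0301 -4.7104 16.2488] f 0.025 xg,yg -40.5 -105.7 implied lean 15.4
white_board 2 [ 0.561   0.2684 -5.5594 17.1023] f 0.056 xg,yg -45.6 133.5 implied lean 17.7
white_board 1 [ 0.5606  0.27   -7.0402 17.4137] f 0.024 xg,yg -46.3 135.0 implied lean 18.0
white_board 1 [ 0.5636  0.2674 -2.5592 15.5408] f 0.017 xg,yg -43.0 132.7 implied lean 16.5
```

```bash
for i in 1 2 3; do python3 ev.py | grep "board 2"; done; python3 -c "
from station import arm;print(arm.read_state()['t'])"
```

```text
wood_board 2 [ 0.5394  0.0349 -5.0963 15.0984] f 0.065 xg,yg -41.9 -101.0 implied lean 16.0
white_board 2 [ 0.5633  0.2691 -7.1815 15.8055] f 0.062 xg,yg -43.5 134.4 implied lean 16.7
wood_board 2 [ 0.5388  0.0334 -5.1362 15.6681] f 0.055 xg,yg -42.3 -102.6 implied lean 16.2
white_board 2 [ 0.5641  0.2691 -7.0675 15.2634] f 0.061 xg,yg -42.7 134.5 implied lean 16.3
wood_board 2 [ 0.5384  0.0348 -5.7028 15.5688] f 0.058 xg,yg -43.0 -101.2 implied lean 16.5
white_board 2 [ 0.5631  0.2691 -6.403  16.0849] f 0.049 xg,yg -43.7 134.4 implied lean 16.8
41.5833
```

```bash
python3 -c "
from station import arm;print(arm.finish_job())"
```

```text
the job is handed in; nothing more can be done
None
```

I handed the job in at about 42 s: both boards lean on the guard either side of the spice jar, wood on the roomier side. Lean measured about 16° for wood and 16–17° for white (roughly ±1°), so wood is close to the 15° limit. The jar, salt shaker, mug and pepper mill stayed within measurement error of where they started. The wood board slipped from the grip once while leaving the rack, came to rest against the guard's end and was re-gripped, and I viewed 11 pictures against the limit of 10.

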